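# Find the mould cover plate that rocks

## Task

Take the cover plate off the cube mould and lay it flat beside the other two on the granite surface plate, without dropping or banging anything on the granite. Then press lightly on the corners of the plates to find the one that rocks, and put that one flat in the reject tray. Leave the two sound plates lying on the granite and the other things on the bench undisturbed.

Things in the scene. Friction and masses are not known exactly. Their poses are not given: they have to be found in the camera images.
- granite: fixed dark granite surface plate, 250 (x) x 400 (y) x 58 mm high on its feet; origin at table height under its centre, z up; its flat top is 58 mm above the origin. Two cover plates lie on it, long sides within 0.25 rad of x, about 115 mm apart in y, and a loose straightedge near its far (+x) edge; its +y third is free
- mould: fixed steel two-cube mould, 132 x 72 mm and 58 mm high, on a base plate 156 x 90 mm; origin at table height under its centre, long side along x; a cover plate lies on its top, 58 mm above the origin. It stands to one side of the granite, the reject tray on the other side (either way round)
- tray: fixed open aluminium reject tray, outside 220 (x) x 150 (y) x 40 mm high, walls and floor 4 mm; origin at table height under its centre
- plate1_mid (a point): one of three like steel cover plates, 120 x 64 x 8 mm, 0.48 kg; its centre, half-way up; x along its length, y across, z up. One of the three is warped: one corner (not known which) stands 3.5 mm up, fading out by mid-plate; it still lies level on the rest. 12 mm in from that corner's edges its top is 2 mm high, and 3 to 4 N there rocks it by 0.09 rad; let go, it falls back
- plate2_mid (a point): one of three like steel cover plates, 120 x 64 x 8 mm, 0.48 kg; its centre, half-way up; x along its length, y across, z up. One of the three is warped: one corner (not known which) stands 3.5 mm up, fading out by mid-plate; it still lies level on the rest. 12 mm in from that corner's edges its top is 2 mm high, and 3 to 4 N there rocks it by 0.09 rad; let go, it falls back
- plate3_mid (a point): one of three like steel cover plates, 120 x 64 x 8 mm, 0.48 kg; its centre, half-way up; x along its length, y across, z up. One of the three is warped: one corner (not known which) stands 3.5 mm up, fading out by mid-plate; it still lies level on the rest. 12 mm in from that corner's edges its top is 2 mm high, and 3 to 4 N there rocks it by 0.09 rad; let go, it falls back
- straightedge_mid (a point): loose steel straightedge, 25 x 200 x 6 mm, lying on the granite near its far edge; its centre. Leave alone
- cube1: loose hardened cement cube, 50 mm; centre of its underside. Leave alone
- cube2: another such cube. Leave alone
- brush: loose brush lying on the bench. Leave alone
- spatula: loose spatula lying on the bench. Leave alone
- bottle: loose glass reagent bottle, 70 mm across, 140 mm high; centre of its underside. Leave alone

How it is judged:
On the way, in this order (a step that is already met when the one before it is completed fails the run):
1. all three cover plates lie flat on the granite, let go (z of plate1_mid in the frame of granite between 0.058 and 0.066 m and angle between each of plate1_mid, plate2_mid, plate3_mid's own z axis and vertical below 0.025 rad and x of plate1_mid in the frame of granite between -0.125 and 0.125 m and y of plate1_mid in the frame of granite between -0.2 and 0.2 m and linear speed of each of plate1, plate2, plate3 below 0.01 m/s and contact force between the fingers and plate1 below 0.3 N and z of plate2_mid in the frame of granite between 0.058 and 0.066 m and x of plate2_mid in the frame of granite between -0.125 and 0.125 m and y of plate2_mid in the frame of granite between -0.2 and 0.2 m and contact force between the fingers and plate2 below 0.3 N and z of plate3_mid in the frame of granite between 0.058 and 0.066 m and x of plate3_mid in the frame of granite between -0.125 and 0.125 m and y of plate3_mid in the frame of granite between -0.2 and 0.2 m and contact force between the fingers and plate3 below 0.3 N), for 0.2 s.
2. the warped plate is pressed on its raised corner so that it rocks on the granite (((z of plate1_corner in the frame of plate1_mid above 0.0055 m and angle between plate1_mid's own z axis and vertical between 0.04 and 0.12 rad and contact force between the fingers and plate1 above 1 N and contact force between plate1 and granite above 1 N and z of plate1_mid in the frame of granite below 0.07 m) or (z of plate2_corner in the frame of plate2_mid above 0.0055 m and angle between plate2_mid's own z axis and vertical between 0.04 and 0.12 rad and contact force between the fingers and plate2 above 1 N and contact force between plate2 and granite above 1 N and z of plate2_mid in the frame of granite below 0.07 m) or (z of plate3_corner in the frame of plate3_mid above 0.0055 m and angle between plate3_mid's own z axis and vertical between 0.04 and 0.12 rad and contact force between the fingers and plate3 above 1 N and contact force between plate3 and granite above 1 N and z of plate3_mid in the frame of granite below 0.07 m))), for 0.1 s.
At the end, for the whole second after the job is handed in: the warped plate lies flat on the floor of the reject tray (centre less than 16 mm above the bench, tilt under 0.12 rad), the two sound plates lie flat on the granite (centre over it, 58 to 66 mm above the bench, tilt under 0.025 rad), all let go and at rest (((z of plate1_corner in the frame of plate1_mid above 0.0055 m and (z of plate1_mid in the frame of tray between 0 and 0.016 m and angle between plate1_mid's own z axis and vertical below 0.12 rad and x of plate1_mid in the frame of tray between -0.11 and 0.11 m and y of plate1_mid in the frame of tray between -0.075 and 0.075 m) and (z of plate2_mid in the frame of granite between 0.058 and 0.066 m and angle between plate2_mid's own z axis and vertical below 0.025 rad and x of plate2_mid in the frame of granite between -0.125 and 0.125 m and y of plate2_mid in the frame of granite between -0.2 and 0.2 m) and (z of plate3_mid in the frame of granite between 0.058 and 0.066 m and angle between plate3_mid's own z axis and vertical below 0.025 rad and x of plate3_mid in the frame of granite between -0.125 and 0.125 m and y of plate3_mid in the frame of granite between -0.2 and 0.2 m)) or (z of plate2_corner in the frame of plate2_mid above 0.0055 m and (z of plate2_mid in the frame of tray between 0 and 0.016 m and angle between plate2_mid's own z axis and vertical below 0.12 rad and x of plate2_mid in the frame of tray between -0.11 and 0.11 m and y of plate2_mid in the frame of tray between -0.075 and 0.075 m) and (z of plate1_mid in the frame of granite between 0.058 and 0.066 m and angle between plate1_mid's own z axis and vertical below 0.025 rad and x of plate1_mid in the frame of granite between -0.125 and 0.125 m and y of plate1_mid in the frame of granite between -0.2 and 0.2 m) and (z of plate3_mid in the frame of granite between 0.058 and 0.066 m and angle between plate3_mid's own z axis and vertical below 0.025 rad and x of plate3_mid in the frame of granite between -0.125 and 0.125 m and y of plate3_mid in the frame of granite between -0.2 and 0.2 m)) or (z of plate3_corner in the frame of plate3_mid above 0.0055 m and (z of plate3_mid in the frame of tray between 0 and 0.016 m and angle between plate3_mid's own z axis and vertical below 0.12 rad and x of plate3_mid in the frame of tray between -0.11 and 0.11 m and y of plate3_mid in the frame of tray between -0.075 and 0.075 m) and (z of plate1_mid in the frame of granite between 0.058 and 0.066 m and angle between plate1_mid's own z axis and vertical below 0.025 rad and x of plate1_mid in the frame of granite between -0.125 and 0.125 m and y of plate1_mid in the frame of granite between -0.2 and 0.2 m) and (z of plate2_mid in the frame of granite between 0.058 and 0.066 m and angle between plate2_mid's own z axis and vertical below 0.025 rad and x of plate2_mid in the frame of granite between -0.125 and 0.125 m and y of plate2_mid in the frame of granite between -0.2 and 0.2 m))) and linear speed of each of plate1, plate2, plate3 below 0.01 m/s and contact force between the fingers and plate1 below 0.3 N and contact force between the fingers and plate2 below 0.3 N and contact force between the fingers and plate3 below 0.3 N); the robot touches nothing.
It fails at once if a cover plate is dropped onto the granite (falling free over it at more than 0.5 m/s, a drop of about 13 mm) ((linear speed of plate1 above 0.5 m/s and contact force between the fingers and plate1 below 0.1 N and z of plate1_mid in the frame of granite above 0.058 m and x of plate1_mid in the frame of granite between -0.125 and 0.125 m and y of plate1_mid in the frame of granite between -0.2 and 0.2 m) or (linear speed of plate2 above 0.5 m/s and contact force between the fingers and plate2 below 0.1 N and z of plate2_mid in the frame of granite above 0.058 m and x of plate2_mid in the frame of granite between -0.125 and 0.125 m and y of plate2_mid in the frame of granite between -0.2 and 0.2 m) or (linear speed of plate3 above 0.5 m/s and contact force between the fingers and plate3 below 0.1 N and z of plate3_mid in the frame of granite above 0.058 m and x of plate3_mid in the frame of granite between -0.125 and 0.125 m and y of plate3_mid in the frame of granite between -0.2 and 0.2 m)).
It fails at once if a cover plate is banged or pressed on the granite with more than 150 N (contact force between any of plate1, plate2, plate3 and granite above 150 N).
It fails at once if the gripper presses on the granite itself with more than 150 N (contact force between the fingers and granite above 150 N).
It fails at once if another loose thing on the bench is moved by more than 20 mm (distance of any of straightedge_mid, cube1, cube2, brush, spatula, bottle from where it was at the start of the episode above 0.02 m).
It also fails if it takes over 72 s, if anything falls off the work surface, if the arm or the gripper's body presses on something with over 40 N, if the wrist force passes 120 N, or if a joint passes its speed limit or range.

## Robot

A 6-joint arm with a two-finger parallel gripper is mounted at the origin on the work surface. World frame = base frame: x ahead of the robot, y to its left, z up, the work surface at z = 0. Lengths are in m, angles in rad, forces in N, time in s.
With the tool pointing down it reaches from about 0.25 to 0.725 m from the base axis. Payload 4 kg.
Tool frame: the origin (TCP) lies on the centre line of the jaws, within the pads' length; the fingertips stand 17 mm ahead of it and the grasp point (between the pads) lies 2 mm behind it; z points along the fingers, y is the line along which they close (so a half turn about z gives the same grasp; the last joint's range is limited). The gripper opens to 85 mm and grips with 20 to 120 N. Pads are 22 mm wide; open, the fingers measure 114 mm over their backs; the gripper's body (76 mm by 85 mm) begins 54 mm behind the grasp point. The pads swing forward as they close: fully open they stand 13 mm farther back than shut.
Start: joints at [1.286, 0.241, 0.005, 1.335, 0, 1.571], TCP at [0.14, 0.48, 0.248] pointing down, gripper open.
Joint ranges: [-2.72, 2.72], [-1.05, 1.87], [-1.09, 1.28], [-1.99, 2.15], [-1.42, 1.44], [-3.14, 3.14]. Speed limits (rad/s): [2.79, 2.79, 3.14, 3.14, 3.14, 3.14].

## Interface

Orientations are given as a unit quaternion [x, y, z, w].
In Python, from workcell import bot, camera, get_calibration gives the robot as it stands.
- The arm moves only by the tool apply_moves, never from a script. Its argument "steps" is a list of rows, each a list of 3 entries, a list of its own where there are three numbers: the shift along the tool's x, y, z as a fraction of full scale, then the turn, a rotation vector about the tool's x, y, z as a fraction of full scale, then the opening, from 0 (shut) to 1 (fully open). A call has exactly 8 rows; each row shifts and turns the commanded pose from where the row before left it, along the tool's axes as they then stand; what a row does not reach is not made up. Full scale, the value 1, is 20 cm for a shift and pi rad for a turn. A row lasts 1/12 s, in which the tool goes at most 41.7 mm and 7.16 degrees, less where a joint would pass 70% of its speed; a pose out of reach is approached as far as the arm can. A call with a number of a shift or a turn outside -1 to 1 is refused whole. A call with a gripper value outside its range is refused whole. The fingers move at their own pace and stop on an object; the grip force is fixed at half the most. Time passes only in rows, so rows that do not move let the fingers close, or fill a call up. It gives the time, the measured TCP pose, the force, the opening and the grip force at its end, in the units of the state.
- bot.get_obs(): the state, without advancing time (a new reading comes with each control period).
- camera(name): name is "scene" or "top"; returns (picture, depth): 384x512x3 uint8, red, green, blue; 384x512 float32, m along the optical axis (not along the pixel's ray), 0 where there is no reading.
- get_calibration(name): a dict with "fov_y" (degrees; the focal length in pixels is half the picture's height over the tangent of half this angle, whatever the lens; pixels are square), "cx", "cy" (the principal point, pixels), "rvec" (rotation vector, rad) and "tvec" (3), from world to camera coordinates, as OpenCV has them. Camera axes: x right, y down, z forward; pixel columns grow to the right and rows downward; lengths in m; the calibration is good to about 2 mm. A picture is of the moment at which its call begins. get_calibration takes no time and is no camera call.
- bot.job_done(): hands the job in; it is judged then, once.
The state is a dict: "clock": time; "joint_pos": joint angles; "joint_vel": joint speeds; "tau": joint torques, N m; "eef_pos": TCP position; "tool_rot": TCP orientation; "ft_force": force on the tool from outside, world axes, zero at the start; "ft_torque": the same for the moment, N m; "grip_width": finger opening in m; "grasp_force": force on a finger pad.
Only numpy, scipy, OpenCV 4.12 (cv2) and the standard library are available. Lean on these libraries where they do the work, as an engineer would, in place of code of your own. Each camera call takes 0.05 s, during which the arm holds its last target. There are 200 camera calls.

## Working session

There is one attempt and no reset: what is moved stays moved. The work goes in short steps, Python scripts to look and compute and a tool call to move; the robot and the scene stay as the last step left them, time stands still between calls to the robot, and variables do not carry over. Pictures are saved under pics/ and viewed, at most 10 in all, crops included, and the job is handed in when it is done.

Besides the shell and the picture viewer there is one more tool, called after ">>>" in YAML: its name, and indented under it one key for each argument. apply_moves: Moves the arm, as the interface text tells. Its arguments: {"type":"object","properties":{"steps":{"type":"array"}},"required":["steps"]}

```bash
ls; mkdir -p pics; cat > h.py <<'E'
import numpy as np, cv2
from workcell import bot, camera, get_calibration
from scipy.spatial.transform import Rotation as R
def cal(n):
    c=get_calibration(n); f=192/np.tan(np.radians(c['fov_y'])/2)
    K=np.array([[f,0,c['cx']],[0,f,c['cy']],[0,0,1]]); return K,R.from_rotvec(c['rvec']).as_matrix(),np.array(c['tvec'])
def ray(n,uv,z):
    K,r,t=cal(n); uv=np.atleast_2d(uv).astype(float)
    d=(r.T@np.linalg.inv(K)@np.c_[uv,np.ones(len(uv))].T).T; o=-r.T@t
    return o+d*((z-o[2])/d[:,2])[:,None]
def cloud(n,dep):
    K,r,t=cal(n); v,u=np.mgrid[:dep.shape[0],:dep.shape[1]]
    p=np.stack([(u-K[0,2])/K[0,0]*dep,(v-K[1,2])/K[1,1]*dep,dep],-1)
    return (p-t)@r
def proj(n,P):
    K,r,t=cal(n); q=(K@((r@np.atleast_2d(P).T).T+t).T).T; return q[:,:2]/q[:,2:]
E
python3 - <<'E'
from h import *
ims=[]
for n in('top','scene'):
    im,d=camera(n); np.savez('pics/%s0.npz'%n,im=im,d=d); cv2.imwrite('pics/%s0.png'%n,im[:,:,::-1]); print(n,get_calibration(n))
print(bot.get_obs())
E
```

```text
pics
top {'fov_y': 52.464957426031475, 'cx': 255.7982286440437, 'cy': 198.19471825757452, 'rvec': array([ 2.17538894, -2.17071378,  0.06048959]), 'tvec': array([-0.02875927,  0.63416071,  1.27410932])}
scene {'fov_y': 47.124956798608665, 'cx': 259.06165078068614, 'cy': 189.5550801271434, 'rvec': array([ 0.68915536,  2.52043954, -1.31262302]), 'tvec': array([ 0.55500835, -0.09947874,  1.57206255])}
{'clock': 0.1, 'joint_pos': array([1.28598608e+00, 2.41344362e-01, 3.86717961e-03, 1.33519185e+00,
       1.42663552e-05, 1.57078954e+00]), 'joint_vel': array([-0.00143386, -0.00174381,  0.00161633, -0.00091898, -0.00130565,
        0.00033149]), 'tau': array([ 7.48631749e-06, -3.73137438e+01,  2.53010452e+01,  1.08259858e-02,
        3.98048553e-05,  2.55288867e-06]), 'eef_pos': array([0.14033578, 0.47935321, 0.24750173]), 'tool_rot': array([ 1.41920884e-01,  9.89877561e-01, -9.25860518e-04, -1.39955150e-04]), 'ft_force': array([-0.16886213,  0.62310268,  0.07025832]), 'ft_torque': array([ 0.04170822,  0.00271394, -0.00949241]), 'grasp_force': 0.0, 'grip_width': 0.08525080615500463}
```

View pics/top0.png

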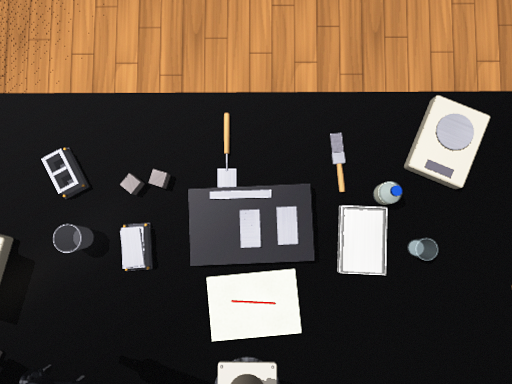

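View pics/scene0.png

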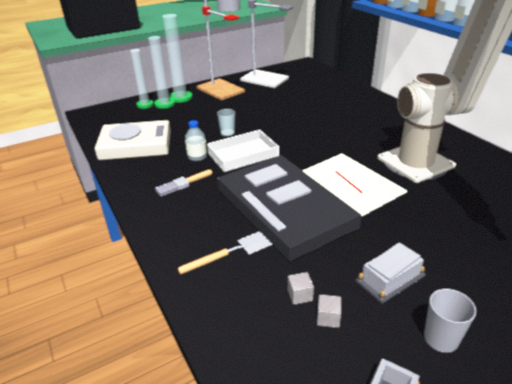

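The top view shows the granite at (251,225), its two plates at (250,228) and (287,225), the mould with its cover at (136,247), and the tray at (363,240). The scene view shows the same layout from the side, with the arm raised out of the way. The free granite third is image-left, which is +y.

```bash
python3 - <<'E'
from h import *
D=[];S=[]
for i in range(6): im,d=camera('top'); D.append(d)
for i in range(6): ims,d=camera('scene'); S.append(d)
np.savez('pics/avg.npz',im=im,ims=ims,D=D,S=S)
print('noise',np.std(D,0)[200:250,200:300].mean())
d=np.mean(D,0); P=cloud('top',d)
hsv=cv2.cvtColor(im,cv2.COLOR_RGB2HSV); g=im.mean(2)
def rects(mask,name,amin=150):
    for c in cv2.findContours(mask.astype(np.uint8),cv2.RETR_EXTERNAL,cv2.CHAIN_APPROX_NONE)[0]:
        if cv2.contourArea(c)<amin: continue
        m=np.zeros(g.shape,np.uint8);cv2.drawContours(m,[c],-1,1,-1)
        m2=cv2.erode(m,np.ones((5,5)))>0
        z=np.median(P[m2][:,2])
        b=ray('top',cv2.boxPoints(cv2.minAreaRect(c)),z)
        # subpixel via world contour
        w=ray('top',c[:,0],z)[:,:2].astype(np.float32); r=cv2.minAreaRect(w)
        print(name,'px',cv2.minAreaRect(c)[0],'z%.4f'%z,'c',np.round(r[0],4),'size',np.round(r[1],4),'ang',round(r[2],2))
roi=np.zeros(g.shape,bool);roi[150:290,105:400]=1
rects((g>110)&roi,'bright')
# height mask
Z=P[...,2]
rects((Z>0.045)&(Z<0.075)&roi,'z45-75')
rects((Z>0.061)&(Z<0.075)&roi,'z61-75',60)
np.set_printoptions(precision=1,suppress=True,linewidth=200)
for n,(r0,r1,c0,c1) in dict(p1=(206,252,236,266),p2=(203,250,273,302),mo=(222,272,118,154)).items():
    print(n);print((Z[r0:r1:3,c0:c1:2]*1000).round(1))
E
```

```text
noise 0.01174927
bright px (251.5, 278.5) z0.0048 c [ 0.3676 -0.0129] size [0.0689 0.3027] ang 0.34
bright px (132.413818359375, 247.03448486328125) z0.0646 c [0.4739 0.3683] size [0.1444 0.0761] ang 4.82
bright px (249.68421936035156, 228.02719116210938) z0.0652 c [ 0.5354 -0.0089] size [0.1232 0.0662] ang 2.27
bright px (286.7478332519531, 224.94798278808594) z0.0651 c [ 0.5455 -0.1276] size [0.1222 0.0664] ang 2.33
bright px (362.0812683105469, 239.73768615722656) z0.0032 c [ 0.4985 -0.3819] size [0.1633 0.2285] ang 87.58
bright px (239.9930877685547, 193.73094177246094) z0.0630 c [0.6457 0.0231] size [0.0274 0.2013] ang 1.53
bright px (386.5, 192.0) z0.1035 c [ 0.6483 -0.4353] size [0.0773 0.0689] ang 88.86
bright px (129.7213134765625, 182.93441772460938) z0.0490 c [0.6821 0.388 ] size [0.0499 0.0495] ang 50.81
bright px (157.1999969482422, 177.40000915527344) z0.0488 c [0.7003 0.2975] size [0.0486 0.0499] ang 72.82
bright px (338.0, 170.5) z0.0195 c [ 0.7282 -0.3022] size [0.0401 0.1384] ang 89.32
bright px (226.5, 168.5) z0.0021 c [0.7376 0.0733] size [0.1274 0.0649] ang 0.39

[... 5027 characters left out ...]
.6  51.9  29.7   9.7   7.1  -2.3]
 [ -0.7  -1.8 267.6  63.9  63.6  63.9  66.4  65.5  64.8  66.1  63.7  62.9 273.9  53.2  31.6   9.9   7.9  -1.8]
 [ -0.2  -1.1  57.8  63.2  63.7  65.8  64.5  63.1  65.3  63.8  64.6  64.8  64.5  53.9  33.2  11.    7.6  -1.3]
 [ -0.9  -2.   55.8  66.7  65.7  66.9  65.1  65.5  64.5  66.2  63.2  65.1  66.1  55.4  35.2  10.7   6.7   0.2]
 [ -1.7  -1.   55.9  63.7  63.1  64.6  64.2  65.4  65.6  65.8  64.1  64.4  65.   56.4  36.7  14.4   6.5  -0.8]
 [ -1.2  -2.1  56.6  65.4  64.8  64.8  56.9  56.4  56.4  57.2  57.6  57.   57.3  56.   26.8  25.8  12.4  -4.2]
 [ -1.9  -2.9  -1.4  -0.9  25.9  15.7   7.    6.4   7.    6.1  -1.5  -1.9  -1.   -1.3  -2.   -3.   -2.4  -1.1]]
```

```bash
cat >> h.py <<'E'
def plan(xyz,yaw=None,tilt=True):
    """totals in move units: turn first (tool z down, tool y at yaw deg, modulo 180), then shift in the NEW frame"""
    o=bot.get_obs(); Rc=R.from_quat(o['tool_rot']); ty=Rc.apply([0,1,0]); cy=np.degrees(np.arctan2(ty[1],ty[0]))
    if yaw is None: yaw=cy
    yaw=cy+(yaw-cy+90)%180-90; a=np.radians(yaw)
    y=np.array([np.cos(a),np.sin(a),0]); z=np.array([0,0,-1.]); Rt=R.from_matrix(np.c_[np.cross(y,z),y,z])
    turn=(Rc.inv()*Rt).as_rotvec()/np.pi
    print('t%.2f'%o['clock'],'pos',o['eef_pos'].round(4),'yaw %.1f->%.1f'%(cy,yaw),'turn',turn.round(4),'shift',(Rt.inv().apply(np.array(xyz)-o['eef_pos'])/.2).round(4),'F',o['ft_force'].round(1),'grip',o['grip_width'].round(4),round(o['grasp_force'],1),'q',o['joint_pos'].round(2))
E
python3 - <<'E'
from h import *
f=np.load('pics/avg.npz')
def m(D):
    D=np.array(D); D=np.where(D<.1,np.nan,D); return np.nan_to_num(np.nanmedian(D,0))
for n,D in(('top',f['D']),('scene',f['S'])):
    P=cloud(n,m(D)); Z=P[...,2]
    for name,(x,y) in dict(mouldplate=(.471,.372),pmid=(.534,-.008),pend=(.544,-.127)).items():
        near=(abs(P[...,0]-x)<.09)&(abs(P[...,1]-y)<.056)
        mk=cv2.morphologyEx((near&(Z>.0612)&(Z<.08)).astype(np.uint8),cv2.MORPH_OPEN,np.ones((3,3)))
        c=max(cv2.findContours(mk,cv2.RETR_EXTERNAL,cv2.CHAIN_APPROX_NONE)[0],key=cv2.contourArea)
        z=np.median(Z[mk>0]); r=cv2.minAreaRect(ray(n,c[:,0],z)[:,:2].astype(np.float32))
        print(n,name,'z%.4f'%z,np.round(r[0],4),np.round(r[1],4),round(r[2],2))
        if 1:
            a=np.radians(r[2] if r[1][0]>r[1][1] else r[2]+90); 
            q=P[mk>0][:,:2]-r[0]; u=q@[np.cos(a),np.sin(a)]; v=q@[-np.sin(a),np.cos(a)]; zz=Z[mk>0]
            print('  corner heights mm',[(su,sv,round(1e3*(np.median(zz[(su*u>.04)&(sv*v>.012)])-z),2)) for su in(1,-1) for sv in(1,-1)],'long axis deg',np.degrees(a).round(1))
    # tray rim
    near=(abs(P[...,0]-.49)<.15)&(abs(P[...,1]+.38)<.105)&(Z>.025)&(Z<.055)
    q=P[near]; print(n,'tray rim',np.round(cv2.minAreaRect(q[:,:2].astype(np.float32)),4) if 0 else (cv2.minAreaRect(q[:,:2].astype(np.float32)),np.percentile(q[:,2],90)))
plan([.4713,.3717,.15],98.3)
E
```

```text
top mouldplate z0.0647 [0.4713 0.3716] [0.1198 0.0649] 8.64
  corner heights mm [(1, 1, np.float64(-0.03)), (1, -1, np.float64(-0.09)), (-1, 1, np.float64(0.16)), (-1, -1, np.float64(-0.14))] long axis deg 8.6
top pmid z0.0653 [ 0.5338 -0.0067] [0.1183 0.0644] 0.22
  corner heights mm [(1, 1, np.float64(2.24)), (1, -1, np.float64(-0.32)), (-1, 1, np.float64(-0.04)), (-1, -1, np.float64(-0.53))] long axis deg 0.2
top pend z0.0650 [ 0.544  -0.1269] [0.1199 0.064 ] 2.23
  corner heights mm [(1, 1, np.float64(0.12)), (1, -1, np.float64(-0.14)), (-1, 1, np.float64(0.05)), (-1, -1, np.float64(0.08))] long axis deg 2.2
top tray rim (((0.5138882994651794, -0.3759685456752777), (0.15069177746772766, 0.2521499991416931), 87.74533081054688), np.float64(0.04023214526727831))
scene mouldplate z0.0666 [0.4703 0.3741] [0.1257 0.0671] 8.5
  corner heights mm [(1, 1, np.float64(0.02)), (1, -1, np.float64(-0.26)), (-1, 1, np.float64(-0.07)), (-1, -1, np.float64(-0.03))] long axis deg 8.5
scene pmid z0.0664 [ 0.5324 -0.0051] [0.1239 0.069 ] 1.96
  corner heights mm [(1, 1, np.float64(1.74)), (1, -1, np
[... 422 characters left out ...]
p.float64(0.03981971824469587))Traceback (most recent call last):
  File "<stdin>", line 20, in <module>
  File "h.py", line 24, in plan
    print('t%.2f'%o['clock'],'pos',o['eef_pos'].round(4),'yaw %.1f->%.1f'%(cy,yaw),'turn',turn.round(4),'shift',(Rt.inv().apply(np.array(xyz)-o['eef_pos'])/.2).round(4),'F',o['ft_force'].round(1),'grip',o['grip_width'].round(4),round(o['grasp_force'],1),'q',o['joint_pos'].round(2))
                                                                                                                                                                                                           ^^^^^^^^^^^^^^^^^^^^^
AttributeError: 'float' object has no attribute 'round'
```

The two views agree: the middle plate's (+x,+y) corner stands about 2 mm high. Next I fetch the mould cover.

```bash
sed -i "s/o\['grip_width'\].round(4)/round(float(o['grip_width']),4)/;s/round(o\['grasp_force'\],1)/round(float(o['grasp_force']),1)/" h.py; python3 -c "
from h import *
plan([.471,.373,.15],98.5)"
```

```text
t0.70 pos [0.1405 0.4799 0.2483] yaw 73.7->98.5 turn [ 0.      0.     -0.1379] shift [-1.5555 -0.7727  0.4916] F [ 0.2 -0.9  0.8] grip 0.0853 0.0 q [ 1.29  0.24  0.01  1.34 -0.    1.57]
```

>>> apply_moves:
  steps:
    - [[0, 0, 0], [0, 0, -0.0345], 1]
    - [[0, 0, 0], [0, 0, -0.0345], 1]
    - [[0, 0, 0], [0, 0, -0.0345], 1]
    - [[0, 0, 0], [0, 0, -0.0345], 1]
    - [[-0.175, -0.086, 0], [0, 0, 0], 1]
    - [[-0.175, -0.086, 0], [0, 0, 0], 1]
    - [[-0.175, -0.086, 0], [0, 0, 0], 1]
    - [[-0.175, -0.086, 0], [0, 0, 0], 1]

```text
clock: 1.37
eef_pos: [0.2903, 0.4321, 0.2485]
tool_rot: [-0.075, 0.997, 0.0, 0.0]
ft_force: [-0.0, 0.9, 0.6]
grip_width: 0.0856
grasp_force: 0.0
```

```bash
python3 -c "
from h import *
plan([.471,.373,.15],98.5)"
```

```text
t1.37 pos [0.2903 0.4321 0.2485] yaw 98.6->98.5 turn [0.0001 0.0001 0.0006] shift [-0.8499 -0.4258  0.4924] F [-0.   0.9  0.6] grip 0.0856 0.0 q [0.98 0.28 0.06 1.35 0.   0.83]
```

>>> apply_moves:
  steps:
    - [[-0.17, -0.085, 0], [0, 0, 0], 1]
    - [[-0.17, -0.085, 0], [0, 0, 0], 1]
    - [[-0.17, -0.085, 0], [0, 0, 0], 1]
    - [[-0.17, -0.085, 0], [0, 0, 0], 1]
    - [[-0.15, -0.075, 0.05], [0, 0, 0], 1]
    - [[0, 0, 0.18], [0, 0, 0], 1]
    - [[0, 0, 0.18], [0, 0, 0], 1]
    - [[0, 0, 0], [0, 0, 0], 1]

```text
clock: 2.03
eef_pos: [0.4623, 0.3711, 0.1582]
tool_rot: [-0.073, 0.997, -0.004, -0.006]
ft_force: [-1.2, -1.2, -1.5]
grip_width: 0.0854
grasp_force: 0.0
```

```bash
python3 - <<'E'
from h import *
plan([.471,.373,.08],98.5)
o=bot.get_obs()
im,d=camera('top'); im2,d2=camera('scene')
a=cv2.resize(im[190:300,80:200],None,fx=3.3,fy=3.3); b=cv2.resize(im2[200:330,330:460],None,fx=2.8,fy=2.8)
h=max(a.shape[0],b.shape[0]); c=np.zeros((h,a.shape[1]+b.shape[1],3),np.uint8); c[:a.shape[0],:a.shape[1]]=a; c[:b.shape[0],a.shape[1]:]=b
cv2.imwrite('pics/g1.png',c[:,:,::-1])
print(proj('scene',o['eef_pos']+[0,0,-.017]))
E
```

```text
t2.03 pos [0.4623 0.3711 0.1582] yaw 98.4->98.5 turn [-0.0024 -0.0041 -0.0004] shift [-0.0443  0.0028  0.3909] F [-1.2 -1.2 -1.5] grip 0.0854 0.0 q [0.68 0.48 0.12 1.22 0.   0.53]
[[400.91668097 235.48716267]]
```

View pics/g1.png

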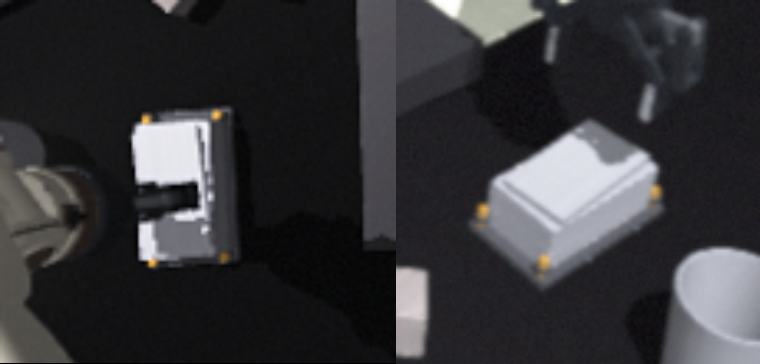

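The gripper is above the cover plate with its jaws across the short side. The tips are at scene pixels (384,221) and (419,241), as expected for open fingers.

>>> apply_moves:
  steps:
    - [[0, 0, 0], [0, 0, 0], 1]
    - [[0, 0, 0], [0, 0, 0], 1]
    - [[0, 0, 0.1], [0, 0, 0], 1]
    - [[0, 0, 0.1], [0, 0, 0], 1]
    - [[0, 0, 0.05], [0, 0, 0], 1]
    - [[0, 0, 0], [0, 0, 0], 1]
    - [[0, 0, 0], [0, 0, 0], 1]
    - [[0, 0, 0], [0, 0, 0], 1]

```text
clock: 2.8
eef_pos: [0.4664, 0.376, 0.1181]
tool_rot: [-0.074, 0.997, 0.001, 0.001]
ft_force: [0.0, 0.1, 0.1]
grip_width: 0.0856
grasp_force: 0.0
```

```bash
python3 -c "
from h import *
plan([.471,.373,.069],98.5)"
```

```text
t2.80 pos [0.4664 0.376  0.1181] yaw 98.5->98.5 turn [0.0005 0.0008 0.0002] shift [-0.0205 -0.018   0.2456] F [0.  0.1 0.1] grip 0.0856 0.0 q [ 0.68  0.51  0.06  1.11 -0.    0.53]
```

>>> apply_moves:
  steps:
    - [[-0.02, -0.018, 0.05], [0, 0, 0], 1]
    - [[0, 0, 0.05], [0, 0, 0], 1]
    - [[0, 0, 0.05], [0, 0, 0], 1]
    - [[0, 0, 0.05], [0, 0, 0], 1]
    - [[0, 0, 0.025], [0, 0, 0], 1]
    - [[0, 0, 0.02], [0, 0, 0], 1]
    - [[0, 0, 0], [0, 0, 0], 1]
    - [[0, 0, 0], [0, 0, 0], 1]

```text
clock: 3.47
eef_pos: [0.47, 0.3721, 0.067]
tool_rot: [-0.074, 0.997, -0.0, -0.0]
ft_force: [-0.0, -0.1, -0.4]
grip_width: 0.0855
grasp_force: 0.0
```

```bash
python3 -c "
from h import *
plan([.471,.373,.069],98.5)"
```

```text
t3.47 pos [0.47   0.3721 0.067 ] yaw 98.5->98.5 turn [-0.0001 -0.0002  0.0001] shift [-0.0058  0.0038 -0.01  ] F [-0.  -0.1 -0.4] grip 0.0855 0.0 q [ 0.67  0.57  0.    1.01 -0.    0.52]
```

>>> apply_moves:
  steps:
    - [[-0.005, 0.004, -0.01], [0, 0, 0], 1]
    - [[0, 0, 0], [0, 0, 0], 0.8]
    - [[0, 0, 0], [0, 0, 0], 0.7]
    - [[0, 0, 0], [0, 0, 0], 0.6]
    - [[0, 0, 0], [0, 0, 0], 0.4]
    - [[0, 0, 0], [0, 0, 0], 0.4]
    - [[0, 0, 0], [0, 0, 0], 0.4]
    - [[0, 0, 0], [0, 0, 0], 0.4]

```text
clock: 4.13
eef_pos: [0.4719, 0.3727, 0.071]
tool_rot: [-0.074, 0.997, -0.0, 0.001]
ft_force: [-0.4, -3.1, 6.1]
grip_width: 0.0619
grasp_force: 66.4
```

```bash
python3 -c "
from h import *
plan([.471,.373,.20],98.5)"
```

```text
t4.13 pos [0.4719 0.3727 0.071 ] yaw 98.5->98.5 turn [-0.0002  0.0008 -0.    ] shift [ 0.0043  0.002  -0.645 ] F [-0.4 -3.1  6.1] grip 0.0619 66.4 q [ 0.67  0.56  0.01  1.02 -0.    0.52]
```

>>> apply_moves:
  steps:
    - [[0, 0, -0.02], [0, 0, 0], 0.4]
    - [[0, 0, -0.05], [0, 0, 0], 0.4]
    - [[0, 0, -0.08], [0, 0, 0], 0.4]
    - [[0, 0, -0.1], [0, 0, 0], 0.4]
    - [[0, 0, -0.1], [0, 0, 0], 0.4]
    - [[0, 0, -0.05], [0, 0, 0], 0.4]
    - [[0, 0, -0.02], [0, 0, 0], 0.4]
    - [[0, 0, 0], [0, 0, 0], 0.4]

```text
clock: 4.8
eef_pos: [0.4712, 0.3734, 0.1542]
tool_rot: [-0.074, 0.997, 0.001, 0.001]
ft_force: [0.2, 0.4, -4.4]
grip_width: 0.0617
grasp_force: 66.6
```

```bash
python3 - <<'E'
from h import *
plan([.53,.108,.16],92.4)
im2,d2=camera('scene')
o=bot.get_obs();u,v=proj('scene',o['eef_pos'])[0].astype(int);print(u,v)
cv2.imwrite('pics/g2.png',cv2.resize(im2[max(0,v-90):v+90,u-110:u+110],None,fx=3,fy=3)[:,:,::-1])
E
```

```text
t4.80 pos [0.4712 0.3734 0.1542] yaw 98.5->92.4 turn [0.0003 0.0004 0.034 ] shift [-0.238  -1.3382 -0.0291] F [ 0.2  0.4 -4.4] grip 0.0617 66.6 q [0.67 0.49 0.12 1.2  0.   0.52]
399 233
```

View pics/g2.png

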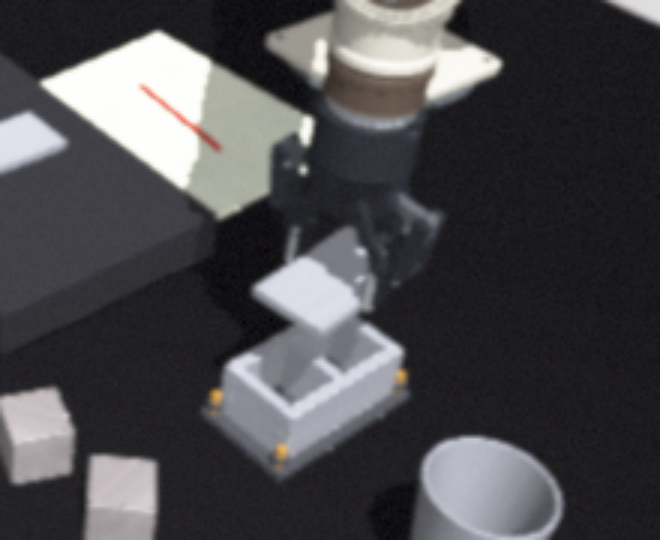

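The plate is held level above the mould, and the wrist reads 4.4 N, close to its weight. I carry it to the granite's +y third.

>>> apply_moves:
  steps:
    - [[0, 0, -0.03], [0, 0, 0.034], 0.4]
    - [[-0.02, -0.1, 0], [0, 0, 0], 0.4]
    - [[-0.03, -0.14, 0], [0, 0, 0], 0.4]
    - [[-0.03, -0.14, 0], [0, 0, 0], 0.4]
    - [[-0.03, -0.14, 0], [0, 0, 0], 0.4]
    - [[-0.03, -0.14, 0], [0, 0, 0], 0.4]
    - [[-0.03, -0.14, 0], [0, 0, 0], 0.4]
    - [[-0.03, -0.14, 0], [0, 0, 0], 0.4]

```text
clock: 5.52
eef_pos: [0.5178, 0.1852, 0.1574]
tool_rot: [-0.021, 1.0, -0.001, -0.002]
ft_force: [-0.3, 0.5, -4.4]
grip_width: 0.0619
grasp_force: 66.7
```

>>> apply_moves:
  steps:
    - [[-0.02, -0.14, 0], [0, 0, 0], 0.4]
    - [[0, -0.12, 0], [0, 0, 0], 0.4]
    - [[0, -0.05, 0.05], [0, 0, 0], 0.4]
    - [[0, 0, 0.08], [0, 0, 0], 0.4]
    - [[0, 0, 0.08], [0, 0, 0], 0.4]
    - [[0, 0, 0.05], [0, 0, 0], 0.4]
    - [[0, 0, 0], [0, 0, 0], 0.4]
    - [[0, 0, 0], [0, 0, 0], 0.4]

```text
clock: 6.18
eef_pos: [0.5243, 0.125, 0.106]
tool_rot: [-0.021, 1.0, -0.0, -0.002]
ft_force: [0.2, 0.6, -3.6]
grip_width: 0.0615
grasp_force: 66.9
```

```bash
python3 -c "
from h import *
plan([.53,.108,.075],92.4)"
```

```text
t6.18 pos [0.5243 0.125  0.106 ] yaw 92.4->92.4 turn [-0.0002 -0.0011  0.0001] shift [-0.0251 -0.0863  0.155 ] F [ 0.2  0.6 -3.6] grip 0.0615 66.9 q [ 0.23  0.42 -0.13  1.03  0.    0.19]
```

>>> apply_moves:
  steps:
    - [[-0.012, -0.04, 0], [0, 0, 0], 0.4]
    - [[-0.012, -0.04, 0], [0, 0, 0], 0.4]
    - [[0, 0, 0.04], [0, 0, 0], 0.4]
    - [[0, 0, 0.04], [0, 0, 0], 0.4]
    - [[0, 0, 0.03], [0, 0, 0], 0.4]
    - [[0, 0, 0.02], [0, 0, 0], 0.4]
    - [[0, 0, 0], [0, 0, 0], 0.4]
    - [[0, 0, 0], [0, 0, 0], 0.4]

```text
clock: 6.85
eef_pos: [0.5304, 0.1094, 0.0807]
tool_rot: [-0.021, 1.0, -0.0, -0.001]
ft_force: [0.0, -0.4, -4.3]
grip_width: 0.0618
grasp_force: 66.9
```

```bash
python3 -c "
from h import *
plan([.53,.108,.071],92.4)"
```

```text
t6.85 pos [0.5304 0.1094 0.0807] yaw 92.4->92.4 turn [-0.0001 -0.0004  0.0001] shift [ 0.0021 -0.0069  0.0486] F [ 0.  -0.4 -4.3] grip 0.0618 66.9 q [ 0.2   0.45 -0.15  0.97  0.    0.16]
```

Lower slowly to about 0.072.

>>> apply_moves:
  steps:
    - [[0, 0, 0.01], [0, 0, 0], 0.4]
    - [[0, 0, 0.01], [0, 0, 0], 0.4]
    - [[0, 0, 0.01], [0, 0, 0], 0.4]
    - [[0, 0, 0.01], [0, 0, 0], 0.4]
    - [[0, 0, 0.005], [0, 0, 0], 0.4]
    - [[0, 0, 0], [0, 0, 0], 0.4]
    - [[0, 0, 0], [0, 0, 0], 0.4]
    - [[0, 0, 0], [0, 0, 0], 0.4]

```text
clock: 7.52
eef_pos: [0.531, 0.1093, 0.0724]
tool_rot: [-0.021, 1.0, 0.0, 0.0]
ft_force: [0.7, 0.3, -4.7]
grip_width: 0.0618
grasp_force: 66.9
```

>>> apply_moves:
  steps:
    - [[0, 0, 0.0025], [0, 0, 0], 0.4]
    - [[0, 0, 0.0025], [0, 0, 0], 0.4]
    - [[0, 0, 0.0025], [0, 0, 0], 0.4]
    - [[0, 0, 0.0025], [0, 0, 0], 0.4]
    - [[0, 0, 0], [0, 0, 0], 0.4]
    - [[0, 0, 0], [0, 0, 0], 0.4]
    - [[0, 0, 0], [0, 0, 0], 0.4]
    - [[0, 0, 0], [0, 0, 0], 0.4]

```text
clock: 8.18
eef_pos: [0.531, 0.1094, 0.071]
tool_rot: [-0.021, 1.0, -0.0, 0.0]
ft_force: [-3.5, 0.0, 6.4]
grip_width: 0.0616
grasp_force: 68.1
```

>>> apply_moves:
  steps:
    - [[0, 0, 0], [0, 0, 0], 0.8]
    - [[0, 0, 0], [0, 0, 0], 0.9]
    - [[0, 0, 0], [0, 0, 0], 1]
    - [[0, 0, 0], [0, 0, 0], 1]
    - [[0, 0, -0.05], [0, 0, 0], 1]
    - [[0, 0, -0.1], [0, 0, 0], 1]
    - [[0, 0, -0.15], [0, 0, 0], 1]
    - [[0, 0, -0.1], [0, 0, 0], 0]

```text
clock: 8.85
eef_pos: [0.5315, 0.1095, 0.1529]
tool_rot: [-0.021, 1.0, 0.0, 0.001]
ft_force: [0.8, -0.6, -0.4]
grip_width: 0.0755
grasp_force: 0.0
```

```bash
python3 - <<'E'
from h import *
plan([.582,.013,.11],92.4)
D=[camera('scene') for i in range(4)]; P=cloud('scene',np.median([d for _,d in D],0)); Z=P[...,2]
for name,(x,y) in dict(new=(.53,.109),pmid=(.534,-.008)).items():
    near=(abs(P[...,0]-x)<.09)&(abs(P[...,1]-y)<.056)
    mk=cv2.morphologyEx((near&(Z>.0612)&(Z<.075)).astype(np.uint8),cv2.MORPH_OPEN,np.ones((3,3)))
    c=max(cv2.findContours(mk,cv2.RETR_EXTERNAL,cv2.CHAIN_APPROX_NONE)[0],key=cv2.contourArea)
    z=np.median(Z[mk>0]); r=cv2.minAreaRect(ray('scene',c[:,0],z)[:,:2].astype(np.float32)); print(name,z,r)
    q=P[mk>0]; A=np.c_[q[:,:2]-r[0],np.ones(len(q))]; print('tilt',np.linalg.lstsq(A,q[:,2],rcond=None)[0])
E
```

```text
t8.85 pos [0.5315 0.1095 0.1529] yaw 92.4->92.4 turn [0.0001 0.0006 0.    ] shift [-0.232  -0.4925  0.2144] F [ 0.8 -0.6 -0.4] grip 0.0755 0.0 q [ 0.2   0.38 -0.05  1.13  0.    0.16]
new 0.06621375486161384 ((0.5285071134567261, 0.11384172737598419), (0.12419261783361435, 0.06970565021038055), 1.8551201820373535)
tilt [-0.00340802 -0.00724636  0.06610296]
pmid 0.06634164512114074 ((0.5316019058227539, -0.004757493734359741), (0.12626498937606812, 0.06988957524299622), 1.964125633239746)
tilt [0.00609249 0.00532067 0.06625805]
```

All three plates are flat and let go. Now I press the suspect corner with the fingers shut.

>>> apply_moves:
  steps:
    - [[-0.04, -0.08, 0], [0, 0, 0], 0]
    - [[-0.04, -0.08, 0], [0, 0, 0], 0]
    - [[-0.04, -0.08, 0], [0, 0, 0], 0]
    - [[-0.04, -0.08, 0], [0, 0, 0], 0]
    - [[-0.04, -0.08, 0], [0, 0, 0], 0]
    - [[-0.037, -0.08, 0.08], [0, 0, 0], 0]
    - [[0, 0, 0.1], [0, 0, 0], 0]
    - [[0, 0, 0.06], [0, 0, 0], 0]

```text
clock: 9.72
eef_pos: [0.5808, 0.0142, 0.0991]
tool_rot: [-0.02, 1.0, -0.0, -0.002]
ft_force: [-0.4, 0.1, -0.2]
grip_width: 0.0
grasp_force: 0.0
```

>>> apply_moves:
  steps:
    - [[0, 0, 0], [0, 0, 0], 0]
    - [[0, 0, 0], [0, 0, 0], 0]
    - [[0, 0, 0], [0, 0, 0], 0]
    - [[0, 0, 0], [0, 0, 0], 0]
    - [[0, 0, 0], [0, 0, 0], 0]
    - [[0, 0, 0], [0, 0, 0], 0]
    - [[0, 0, 0], [0, 0, 0], 0]
    - [[0, 0, 0], [0, 0, 0], 0]

```text
clock: 10.38
eef_pos: [0.5824, 0.0155, 0.1027]
tool_rot: [-0.021, 1.0, 0.0, 0.0]
ft_force: [-0.4, 0.1, 0.3]
grip_width: 0.0001
grasp_force: 0.0
```

```bash
python3 - <<'E'
from h import *
plan([.583,.0153,.087],92.4)
im2,d2=camera('scene')
cv2.imwrite('pics/g3.png',cv2.resize(im2[150:260,210:370],None,fx=4,fy=4)[:,:,::-1])
E
```

```text
t10.38 pos [0.5824 0.0155 0.1027] yaw 92.4->92.4 turn [0.     0.0002 0.0001] shift [-0.0028 -0.0011  0.0787] F [-0.4  0.1  0.3] grip 0.0001 0.0 q [ 0.03  0.5  -0.01  1.06  0.   -0.02]
```

View pics/g3.png

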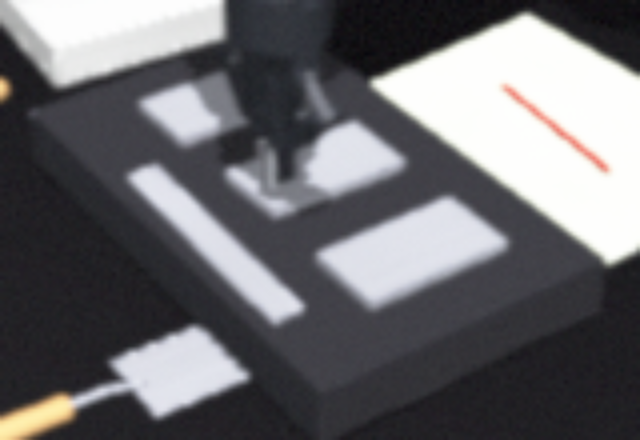

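The fingertips (crop 275,190) hover over the middle plate's raised corner (278,215), and the new plate lies flat at the right. I press down slowly.

>>> apply_moves:
  steps:
    - [[0, 0, 0.03], [0, 0, 0], 0]
    - [[0, 0, 0.025], [0, 0, 0], 0]
    - [[0, 0, 0.015], [0, 0, 0], 0]
    - [[0, 0, 0.008], [0, 0, 0], 0]
    - [[0, 0, 0.0025], [0, 0, 0], 0]
    - [[0, 0, 0.0025], [0, 0, 0], 0]
    - [[0, 0, 0], [0, 0, 0], 0]
    - [[0, 0, 0], [0, 0, 0], 0]

```text
clock: 11.1
eef_pos: [0.5822, 0.0153, 0.0858]
tool_rot: [-0.021, 1.0, -0.0, -0.0]
ft_force: [-1.5, 1.1, 2.3]
grip_width: -0.0002
grasp_force: 0.7
```

>>> apply_moves:
  steps:
    - [[0, 0, 0.0025], [0, 0, 0], 0]
    - [[0, 0, 0.0025], [0, 0, 0], 0]
    - [[0, 0, 0.0025], [0, 0, 0], 0]
    - [[0, 0, 0.0025], [0, 0, 0], 0]
    - [[0, 0, 0], [0, 0, 0], 0]
    - [[0, 0, 0], [0, 0, 0], 0]
    - [[0, 0, 0], [0, 0, 0], 0]
    - [[0, 0, 0], [0, 0, 0], 0]

```text
clock: 11.77
eef_pos: [0.5825, 0.0156, 0.0839]
tool_rot: [-0.021, 1.0, 0.0, 0.0]
ft_force: [-0.7, 0.9, 3.9]
grip_width: -0.0001
grasp_force: 1.7
```

>>> apply_moves:
  steps:
    - [[0, 0, 0.0025], [0, 0, 0], 0]
    - [[0, 0, 0.0025], [0, 0, 0], 0]
    - [[0, 0, 0], [0, 0, 0], 0]
    - [[0, 0, 0], [0, 0, 0], 0]
    - [[0, 0, 0], [0, 0, 0], 0]
    - [[0, 0, 0], [0, 0, 0], 0]
    - [[0, 0, 0], [0, 0, 0], 0]
    - [[0, 0, 0], [0, 0, 0], 0]

```text
clock: 12.43
eef_pos: [0.5826, 0.0158, 0.0834]
tool_rot: [-0.021, 1.0, 0.0, 0.001]
ft_force: [-1.4, 2.2, 6.2]
grip_width: 0.0003
grasp_force: 3.2
```

```bash
python3 - <<'E'
from h import *
plan([.583,.0153,.087],92.4)
P=cloud('scene',np.median([camera('scene')[1] for i in range(8)],0)); Z=P[...,2]
q=P[(abs(P[...,0]-.5)<.03)&(abs(P[...,1]+.005)<.024)&(Z>.05)&(Z<.085)]
A=np.c_[q[:,:2]-q[:,:2].mean(0),np.ones(len(q))]; print(len(q),'tilt',np.linalg.lstsq(A,q[:,2],rcond=None)[0])
E
```

```text
t12.43 pos [0.5826 0.0158 0.0834] yaw 92.4->92.4 turn [0.0002 0.0003 0.0001] shift [-0.002  -0.0025 -0.018 ] F [-1.4  2.2  6.2] grip 0.0003 3.2 q [ 0.03  0.52 -0.03  1.02  0.   -0.02]
158 tilt [-0.03263382 -0.06232801  0.0682026 ]
```

With 4 to 6 N on it, the plate tilted by about 0.07 rad, so the middle plate is the warped one. I release it and go to grasp it at its centre.

>>> apply_moves:
  steps:
    - [[0, 0, -0.01], [0, 0, 0], 0]
    - [[0, 0, -0.01], [0, 0, 0], 0]
    - [[0, 0, -0.04], [0, 0, 0], 0]
    - [[0, 0, -0.08], [0, 0, 0], 0]
    - [[0, 0, -0.1], [0, 0, 0], 0]
    - [[0.06, -0.03, -0.08], [0, 0, 0], 1]
    - [[0.09, -0.04, 0], [0, 0, 0], 1]
    - [[0.09, -0.04, 0], [0, 0, 0], 1]

```text
clock: 13.5
eef_pos: [0.5359, -0.0092, 0.1481]
tool_rot: [-0.021, 1.0, -0.001, 0.001]
ft_force: [0.4, 0.5, -0.1]
grip_width: 0.0358
grasp_force: 0.0
```

>>> apply_moves:
  steps:
    - [[0, 0, 0], [0, 0, 0], 1]
    - [[0, 0, 0], [0, 0, 0], 1]
    - [[0, 0, 0], [0, 0, 0], 1]
    - [[0, 0, 0], [0, 0, 0], 1]
    - [[0, 0, 0], [0, 0, 0], 1]
    - [[0, 0, 0], [0, 0, 0], 1]
    - [[0, 0, 0], [0, 0, 0], 1]
    - [[0, 0, 0], [0, 0, 0], 1]

```text
clock: 14.17
eef_pos: [0.5354, -0.0084, 0.1465]
tool_rot: [-0.021, 1.0, -0.0, -0.0]
ft_force: [0.9, -0.4, -1.2]
grip_width: 0.0854
grasp_force: 0.0
```

```bash
python3 - <<'E'
from h import *
plan([.534,-.0085,.0705],92.1)
im,d=camera('top');cv2.imwrite('pics/g4.png',cv2.resize(im[170:290,180:400],None,fx=3.5,fy=3.5)[:,:,::-1])
K,r,t=cal('top');print('cam',-r.T@t)
# tray outer rim from bright mask in initial picture, at rim height
f=np.load('pics/avg.npz');im=f['im'];mk=np.zeros(im.shape[:2],np.uint8);mk[200:280,330:395]=im[200:280,330:395].mean(2)>110
c=max(cv2.findContours(mk,0,1)[0],key=cv2.contourArea);r=cv2.minAreaRect(ray('top',c[:,0],.04)[:,:2].astype(np.float32));print(r)
r=cv2.minAreaRect(ray('top',c[:,0],.0)[:,:2].astype(np.float32));print(r)
E
```

```text
t14.17 pos [ 0.5354 -0.0084  0.1465] yaw 92.4->92.1 turn [-0.     -0.0001  0.0018] shift [ 6.800e-03 -1.000e-04  3.801e-01] F [ 0.9 -0.4 -1.2] grip 0.0854 0.0 q [-0.02  0.37 -0.08  1.11 -0.   -0.06]
cam [ 0.53598045 -0.05362468  1.31764593]
((0.49957358837127686, -0.3726905584335327), (0.15874040126800537, 0.22207526862621307), 87.57648468017578)
((0.49843382835388184, -0.3826797306537628), (0.16371022164821625, 0.2290279120206833), 87.57649230957031)
```

View pics/g4.png

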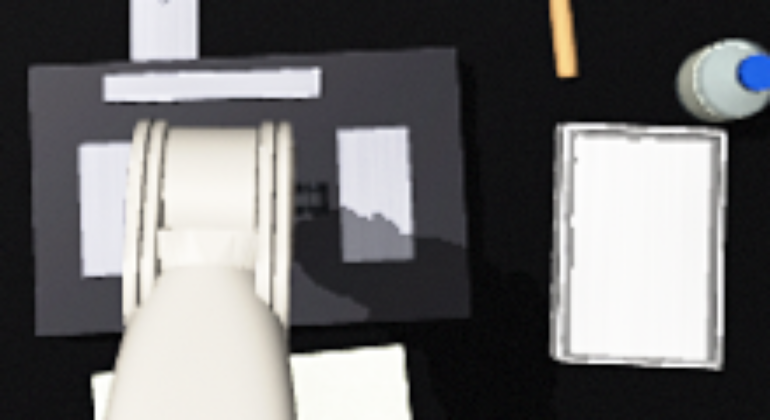

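The gripper is over the middle plate. The other plate and the tray (crop 640,245) are clear of it. I descend and grasp.

>>> apply_moves:
  steps:
    - [[0.006, 0, 0.05], [0, 0, 0.002], 1]
    - [[0, 0, 0.08], [0, 0, 0], 1]
    - [[0, 0, 0.08], [0, 0, 0], 1]
    - [[0, 0, 0.07], [0, 0, 0], 1]
    - [[0, 0, 0.05], [0, 0, 0], 1]
    - [[0, 0, 0.02], [0, 0, 0], 1]
    - [[0, 0, 0], [0, 0, 0], 1]
    - [[0, 0, 0], [0, 0, 0], 1]

```text
clock: 14.88
eef_pos: [0.5342, -0.0087, 0.0768]
tool_rot: [-0.018, 1.0, -0.0, 0.0]
ft_force: [-1.2, -0.5, 0.2]
grip_width: 0.0859
grasp_force: 0.0
```

```bash
python3 -c "
from h import *
plan([.534,-.0085,.071],92.1)"
```

```text
t14.88 pos [ 0.5342 -0.0087  0.0768] yaw 92.0->92.1 turn [-0.      0.     -0.0003] shift [0.0008 0.0008 0.0289] F [-1.2 -0.5  0.2] grip 0.0859 0.0 q [-0.02  0.44 -0.18  0.95 -0.   -0.05]
```

>>> apply_moves:
  steps:
    - [[0, 0, 0.015], [0, 0, 0], 1]
    - [[0, 0, 0.012], [0, 0, 0], 1]
    - [[0, 0, 0], [0, 0, 0], 0.8]
    - [[0, 0, 0], [0, 0, 0], 0.7]
    - [[0, 0, 0], [0, 0, 0], 0.6]
    - [[0, 0, 0], [0, 0, 0], 0.4]
    - [[0, 0, 0], [0, 0, 0], 0.4]
    - [[0, 0, 0], [0, 0, 0], 0.4]

```text
clock: 15.55
eef_pos: [0.5343, -0.0091, 0.0723]
tool_rot: [-0.018, 1.0, -0.0, 0.001]
ft_force: [-1.8, -1.9, 5.7]
grip_width: 0.0615
grasp_force: 65.3
```

>>> apply_moves:
  steps:
    - [[0, 0, 0], [0, 0, 0], 0.4]
    - [[0, 0, 0], [0, 0, 0], 0.4]
    - [[0, 0, -0.01], [0, 0, 0], 0.4]
    - [[0, 0, -0.02], [0, 0, 0], 0.4]
    - [[0, 0, -0.03], [0, 0, 0], 0.4]
    - [[0, 0, -0.03], [0, 0, 0], 0.4]
    - [[0, 0, 0], [0, 0, 0], 0.4]
    - [[0, 0, 0], [0, 0, 0], 0.4]

```text
clock: 16.22
eef_pos: [0.5344, -0.0086, 0.0898]
tool_rot: [-0.018, 1.0, 0.0, 0.001]
ft_force: [-0.5, 0.2, -5.4]
grip_width: 0.0616
grasp_force: 66.3
```

>>> apply_moves:
  steps:
    - [[0, 0, -0.06], [0, 0, 0], 0.4]
    - [[0, 0, -0.1], [0, 0, 0], 0.4]
    - [[0, 0, -0.1], [0, 0, 0], 0.4]
    - [[0, 0, -0.08], [0, 0, 0.025], 0.4]
    - [[0, 0, -0.02], [0, 0, 0], 0.4]
    - [[0, -0.06, 0], [0, 0, 0], 0.4]
    - [[0, -0.12, 0], [0, 0, 0], 0.4]
    - [[0, -0.12, 0], [0, 0, 0], 0.4]

```text
clock: 16.88
eef_pos: [0.5306, -0.0689, 0.16]
tool_rot: [0.019, 1.0, -0.0, -0.001]
ft_force: [-0.2, 0.1, -5.0]
grip_width: 0.0617
grasp_force: 67.3
```

```bash
python3 -c "
from h import *
plan([.4995,-.376,.16],87.6)"
```

```text
t16.88 pos [ 0.5306 -0.0689  0.16  ] yaw 87.8->87.6 turn [-0.0001 -0.0007  0.001 ] shift [ 9.0900e-02 -1.5406e+00 -2.0000e-04] F [-0.2  0.1 -5. ] grip 0.0617 67.3 q [-0.13  0.36 -0.06  1.15 -0.   -0.09]
```

>>> apply_moves:
  steps:
    - [[0.01, -0.15, 0], [0, 0, 0], 0.4]
    - [[0.01, -0.17, 0], [0, 0, 0], 0.4]
    - [[0.01, -0.17, 0], [0, 0, 0], 0.4]
    - [[0.01, -0.17, 0], [0, 0, 0], 0.4]
    - [[0.01, -0.17, 0], [0, 0, 0], 0.4]
    - [[0.01, -0.17, 0], [0, 0, 0], 0.4]
    - [[0.01, -0.17, 0], [0, 0, 0], 0.4]
    - [[0.01, -0.15, 0], [0, 0, 0], 0.4]

```text
clock: 17.55
eef_pos: [0.5024, -0.334, 0.1593]
tool_rot: [0.021, 1.0, 0.0, -0.001]
ft_force: [0.3, 0.2, -3.7]
grip_width: 0.0617
grasp_force: 67.3
```

>>> apply_moves:
  steps:
    - [[0.01, -0.1, 0], [0, 0, 0], 0.4]
    - [[0, 0, 0], [0, 0, 0], 0.4]
    - [[0, 0, 0], [0, 0, 0], 0.4]
    - [[0, 0, 0], [0, 0, 0], 0.4]
    - [[0, 0, 0], [0, 0, 0], 0.4]
    - [[0, 0, 0], [0, 0, 0], 0.4]
    - [[0, 0, 0], [0, 0, 0], 0.4]
    - [[0, 0, 0], [0, 0, 0], 0.4]

```text
clock: 18.22
eef_pos: [0.5016, -0.3507, 0.1615]
tool_rot: [0.021, 1.0, -0.0, 0.0]
ft_force: [0.8, -0.5, -4.5]
grip_width: 0.0614
grasp_force: 67.4
```

```bash
python3 - <<'E'
from h import *
plan([.4995,-.376,.05],87.6)
im,d=camera('scene');cv2.imwrite('pics/g5.png',cv2.resize(im[90:220,170:340],None,fx=4,fy=4)[:,:,::-1])
E
```

```text
t18.22 pos [ 0.5016 -0.3507  0.1615] yaw 87.6->87.6 turn [-0.      0.      0.0002] shift [ 0.0053 -0.1266  0.5574] F [ 0.8 -0.5 -4.5] grip 0.0614 67.4 q [-0.61  0.51  0.17  1.23  0.   -0.57]
```

View pics/g5.png

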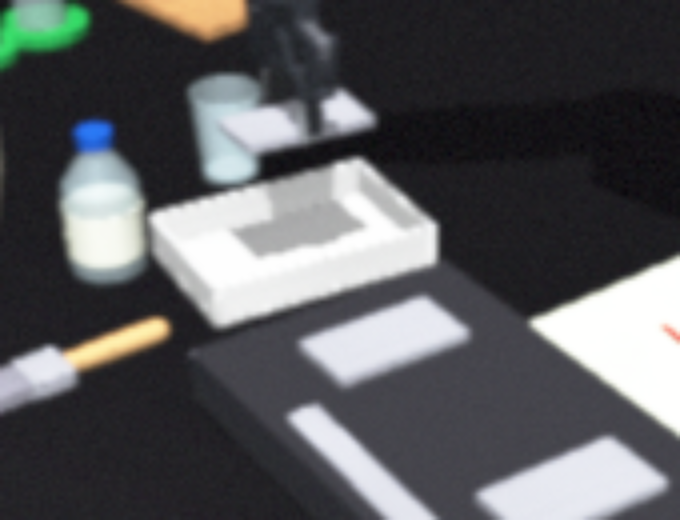

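The plate is held level over the tray (crop 300,240), and the two sound plates remain flat on the granite. I centre it and lower.

>>> apply_moves:
  steps:
    - [[0.005, -0.04, 0], [0, 0, 0], 0.4]
    - [[0, -0.045, 0], [0, 0, 0], 0.4]
    - [[0, -0.04, 0], [0, 0, 0], 0.4]
    - [[0, 0, 0.08], [0, 0, 0], 0.4]
    - [[0, 0, 0.12], [0, 0, 0], 0.4]
    - [[0, 0, 0.12], [0, 0, 0], 0.4]
    - [[0, 0, 0.08], [0, 0, 0], 0.4]
    - [[0, 0, 0], [0, 0, 0], 0.4]

```text
clock: 18.93
eef_pos: [0.4963, -0.3756, 0.0765]
tool_rot: [0.022, 1.0, 0.002, -0.004]
ft_force: [-0.6, 1.0, -5.8]
grip_width: 0.0615
grasp_force: 67.4
```

```bash
python3 -c "
from h import *
plan([.4995,-.376,.02],87.6)"
```

```text
t18.93 pos [ 0.4963 -0.3756  0.0765] yaw 87.5->87.6 turn [ 0.0015 -0.0023 -0.0007] shift [-0.016  -0.0012  0.2827] F [-0.6  1.  -5.8] grip 0.0615 67.4 q [-0.65  0.6   0.1   1.07 -0.   -0.6 ]
```

>>> apply_moves:
  steps:
    - [[-0.008, 0, 0], [0, 0, 0], 0.4]
    - [[0, 0, 0.06], [0, 0, 0], 0.4]
    - [[0, 0, 0.07], [0, 0, 0], 0.4]
    - [[0, 0, 0.06], [0, 0, 0], 0.4]
    - [[0, 0, 0.04], [0, 0, 0], 0.4]
    - [[0, 0, 0.02], [0, 0, 0], 0.4]
    - [[0, 0, 0], [0, 0, 0], 0.4]
    - [[0, 0, 0], [0, 0, 0], 0.4]

```text
clock: 19.6
eef_pos: [0.501, -0.3768, 0.0317]
tool_rot: [0.021, 1.0, -0.0, 0.0]
ft_force: [0.2, 0.1, -4.9]
grip_width: 0.0617
grasp_force: 67.4
```

>>> apply_moves:
  steps:
    - [[0, 0, 0], [0, 0, 0], 0.4]
    - [[0, 0, 0], [0, 0, 0], 0.4]
    - [[0, 0, 0], [0, 0, 0], 0.4]
    - [[0, 0, 0], [0, 0, 0], 0.4]
    - [[0, 0, 0], [0, 0, 0], 0.4]
    - [[0, 0, 0], [0, 0, 0], 0.4]
    - [[0, 0, 0], [0, 0, 0], 0.4]
    - [[0, 0, 0], [0, 0, 0], 0.4]

```text
clock: 20.27
eef_pos: [0.5008, -0.3765, 0.0313]
tool_rot: [0.021, 1.0, 0.0, -0.0]
ft_force: [-0.0, -0.4, -4.9]
grip_width: 0.0619
grasp_force: 67.4
```

Next it needs about 13 mm more.

>>> apply_moves:
  steps:
    - [[0, 0, 0.02], [0, 0, 0], 0.4]
    - [[0, 0, 0.02], [0, 0, 0], 0.4]
    - [[0, 0, 0.01], [0, 0, 0], 0.4]
    - [[0, 0, 0.005], [0, 0, 0], 0.4]
    - [[0, 0, 0.0025], [0, 0, 0], 0.4]
    - [[0, 0, 0.0025], [0, 0, 0], 0.4]
    - [[0, 0, 0], [0, 0, 0], 0.4]
    - [[0, 0, 0], [0, 0, 0], 0.4]

```text
clock: 20.93
eef_pos: [0.5009, -0.3766, 0.0194]
tool_rot: [0.021, 1.0, -0.0, 0.0]
ft_force: [0.3, 0.3, -5.3]
grip_width: 0.0615
grasp_force: 67.4
```

>>> apply_moves:
  steps:
    - [[0, 0, 0.0025], [0, 0, 0], 0.4]
    - [[0, 0, 0.0025], [0, 0, 0], 0.4]
    - [[0, 0, 0], [0, 0, 0], 0.4]
    - [[0, 0, 0], [0, 0, 0], 0.4]
    - [[0, 0, 0], [0, 0, 0], 0.4]
    - [[0, 0, 0], [0, 0, 0], 0.4]
    - [[0, 0, 0], [0, 0, 0], 0.4]
    - [[0, 0, 0], [0, 0, 0], 0.4]

```text
clock: 21.6
eef_pos: [0.501, -0.3766, 0.0185]
tool_rot: [0.021, 1.0, -0.0, 0.0]
ft_force: [-0.1, -0.8, -3.6]
grip_width: 0.0616
grasp_force: 67.7
```

>>> apply_moves:
  steps:
    - [[0, 0, 0.0025], [0, 0, 0], 0.4]
    - [[0, 0, 0.0025], [0, 0, 0], 0.4]
    - [[0, 0, 0], [0, 0, 0], 0.4]
    - [[0, 0, 0], [0, 0, 0], 0.4]
    - [[0, 0, 0], [0, 0, 0], 0.85]
    - [[0, 0, 0], [0, 0, 0], 0.9]
    - [[0, 0, 0], [0, 0, 0], 0.95]
    - [[0, 0, 0], [0, 0, 0], 0.95]

```text
clock: 22.27
eef_pos: [0.501, -0.3767, 0.0172]
tool_rot: [0.021, 1.0, -0.0, 0.0]
ft_force: [0.6, -0.3, -0.0]
grip_width: 0.0808
grasp_force: 0.0
```

>>> apply_moves:
  steps:
    - [[0, 0, 0], [0, 0, 0], 0.95]
    - [[0, 0, -0.03], [0, 0, 0], 0.95]
    - [[0, 0, -0.08], [0, 0, 0], 0.95]
    - [[0, 0, -0.12], [0, 0, 0], 0.95]
    - [[0, 0, -0.16], [0, 0, 0], 0.95]
    - [[0, 0, -0.16], [0, 0, 0], 0.95]
    - [[0, 0, -0.16], [0, 0, 0], 0.95]
    - [[0, 0, -0.12], [0, 0, 0], 0.95]

```text
clock: 22.93
eef_pos: [0.5014, -0.377, 0.187]
tool_rot: [0.021, 1.0, -0.001, 0.002]
ft_force: [0.6, 0.2, 0.3]
grip_width: 0.0811
grasp_force: 0.0
```

>>> apply_moves:
  steps:
    - [[0, 0, -0.05], [0, 0, 0], 0.95]
    - [[0, 0, 0], [0, 0, 0], 0.95]
    - [[0, 0, 0], [0, 0, 0], 0.95]
    - [[0, 0, 0], [0, 0, 0], 0.95]
    - [[0, 0, 0], [0, 0, 0], 0.95]
    - [[0, 0, 0], [0, 0, 0], 0.95]
    - [[0, 0, 0], [0, 0, 0], 0.95]
    - [[0, 0, 0], [0, 0, 0], 0.95]

```text
clock: 23.6
eef_pos: [0.5005, -0.3763, 0.1923]
tool_rot: [0.021, 1.0, 0.0, -0.001]
ft_force: [0.5, -0.0, 0.1]
grip_width: 0.0809
grasp_force: 0.0
```

```bash
python3 - <<'E'
from h import *
plan([.4995,-.376,.02],87.6)
A=[camera('scene') for i in range(4)]; im=A[0][0];cv2.imwrite('pics/g6.png',cv2.resize(im[100:260,150:370],None,fx=3.5,fy=3.5)[:,:,::-1])
P=cloud('scene',np.median([d for _,d in A],0)); Z=P[...,2]
for n,(x,y,z) in dict(tray=(.5,-.374,.012),new=(.531,.112,.066),end=(.544,-.126,.066)).items():
    q=P[(abs(P[...,0]-x)<.045)&(abs(P[...,1]-y)<.022)&(abs(Z-z)<.02)]
    B=np.c_[q[:,:2]-[x,y],np.ones(len(q))]; print(n,len(q),np.linalg.lstsq(B,q[:,2],rcond=None)[0].round(4))
E
```

```text
t23.60 pos [ 0.5005 -0.3763  0.1923] yaw 87.5->87.6 turn [ 0.0003 -0.0004 -0.0003] shift [0.0052 0.0015 0.8615] F [ 0.5 -0.   0.1] grip 0.0809 0.0 q [-0.64  0.52  0.27  1.32 -0.   -0.6 ]
tray 139 [0.0115 0.0314 0.0122]
new 309 [-0.0016  0.0017  0.0663]
end 212 [-0.0001  0.0066  0.066 ]
```

View pics/g6.png

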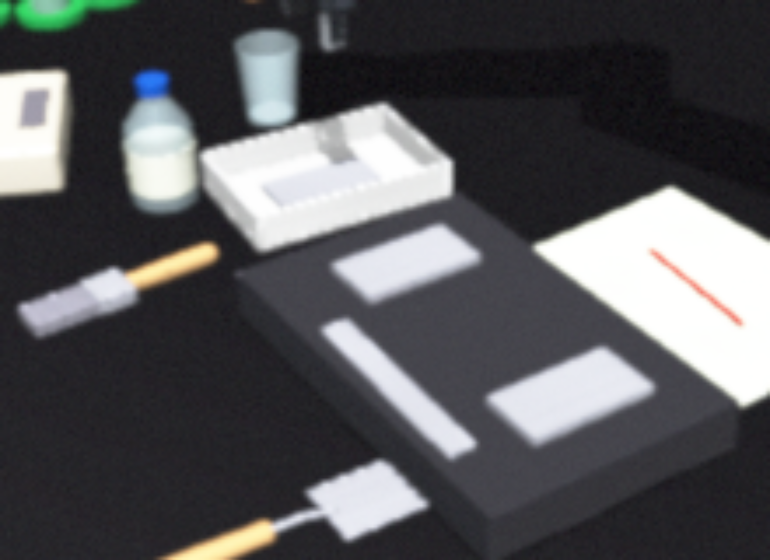

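The warped plate lies flat in the tray (crop 320,182). The two sound plates are flat on the granite at (405,262) and (570,395), and nothing else has moved. I hand in the job.

```bash
python3 -c "
from h import *
print(bot.job_done())"
```

```text
the job is handed in; nothing more can be done
None
```

I've handed the job in: the warped plate (the middle one, with its +x/+y corner raised) rocked by about 0.07 rad when pressed and now lies flat in the reject tray, and the two sound plates lie flat on the granite; I pressed only that plate, since both cameras showed its corner about 2 mm high and the others level.

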